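# Rack the washed strainer baskets and start the dryer

## Task

Put the washed decoction ware up to dry: hang every strainer basket by its bail handle on a hook of its own on the drying rack and lay every lid flat, knob up, in a bay of the blue tray. Then press the sanitiser's red spray cap fully down and let it spring up, and after that twist the dryer's black starter knob clockwise to its stop and let it spring back. Leave the other things on the counter where they are.

Things in the scene. Friction and masses are not known exactly. Their poses are not given: they have to be found in the camera images.
- basket1: round perforated steel strainer basket, 78 mm across the rim, 45 mm tall, with a rigid upright bail handle (does not fold) whose top bar lies 125 mm above the base; origin at the centre of its underside, z up, y along the bail's bar, x through the window of the bail. 160 g. May be absent. The window between the bar and the rim is about 75 mm high
- bar1 (a point): centre of the horizontal top bar of basket1's bail; the bar runs 43 mm to either side along y; the bare middle (8 mm thick, 16 mm to either side of the centre) is for the hook, the two black rubber sleeves (12 mm thick, 16 to 42 mm from the centre) are for gripping
- basket2: round perforated steel strainer basket, 78 mm across the rim, 45 mm tall, with a rigid upright bail handle (does not fold) whose top bar lies 125 mm above the base; origin at the centre of its underside, z up, y along the bail's bar, x through the window of the bail. 160 g. May be absent. The window between the bar and the rim is about 75 mm high
- bar2 (a point): centre of the horizontal top bar of basket2's bail; the bar runs 43 mm to either side along y; the bare middle (8 mm thick, 16 mm to either side of the centre) is for the hook, the two black rubber sleeves (12 mm thick, 16 to 42 mm from the centre) are for gripping
- basket3: round perforated steel strainer basket, 78 mm across the rim, 45 mm tall, with a rigid upright bail handle (does not fold) whose top bar lies 125 mm above the base; origin at the centre of its underside, z up, y along the bail's bar, x through the window of the bail. 160 g. May be absent. The window between the bar and the rim is about 75 mm high
- bar3 (a point): centre of the horizontal top bar of basket3's bail; the bar runs 43 mm to either side along y; the bare middle (8 mm thick, 16 mm to either side of the centre) is for the hook, the two black rubber sleeves (12 mm thick, 16 to 42 mm from the centre) are for gripping
- lid1: steel basket lid, disc 64 mm across and 5 mm thick with a black knob 16 mm across on top whose upper end is 33 mm above the underside; origin at the centre of its underside, z up. 80 g. May be absent
- lid2: steel basket lid, disc 64 mm across and 5 mm thick with a black knob 16 mm across on top whose upper end is 33 mm above the underside; origin at the centre of its underside, z up. 80 g. May be absent
- lid3: steel basket lid, disc 64 mm across and 5 mm thick with a black knob 16 mm across on top whose upper end is 33 mm above the underside; origin at the centre of its underside, z up. 80 g. May be absent
- lid4: steel basket lid, disc 64 mm across and 5 mm thick with a black knob 16 mm across on top whose upper end is 33 mm above the underside; origin at the centre of its underside, z up. 80 g. May be absent
- hook1 (a point): rest point of a hung bail's bar centre in a hook of the steel drying rack, 220 mm above the counter, rack axes: the 8 mm hook rod comes from a post 58 mm behind (+x) just below this height; its upturned tip, 27 mm in front (-x), rises 20 mm above this point; nothing on the rack is higher. A cross bar runs along y 58 mm behind, 70 mm below. Hooks are 115 mm apart along y
- hook2 (a point): rest point of a hung bail's bar centre in a hook of the steel drying rack, 220 mm above the counter, rack axes: the 8 mm hook rod comes from a post 58 mm behind (+x) just below this height; its upturned tip, 27 mm in front (-x), rises 20 mm above this point; nothing on the rack is higher. A cross bar runs along y 58 mm behind, 70 mm below. Hooks are 115 mm apart along y
- hook3 (a point): rest point of a hung bail's bar centre in a hook of the steel drying rack, 220 mm above the counter, rack axes: the 8 mm hook rod comes from a post 58 mm behind (+x) just below this height; its upturned tip, 27 mm in front (-x), rises 20 mm above this point; nothing on the rack is higher. A cross bar runs along y 58 mm behind, 70 mm below. Hooks are 115 mm apart along y
- tray: blue open drying tray fixed on the counter, 180 x 180 mm, walls and two crossing dividers 4 mm thick and 12 mm high, floor 4 mm thick; origin at the centre of its underside, x and y along its sides. Four bays, one lid each, their centres 44 mm either way from the origin
- nozzle_top (a point): centre of the top of the red sprung spray cap (30 mm across) of the fixed white and green sanitiser bottle, 180 mm above the counter; z up
- nozzle (a joint): travel of the spray cap: 0 up, 0.008 m fully down (about 5.5 N); springs back
- timer_grip (a point): point on the axis of the black starter knob on top of the white dryer blower box (120 x 110 x 70 mm), at the height to grip (27 mm above the box top); x along the knob's grip bar (40 mm long, 13 mm thick, 32 mm tall, its top 11 mm above this point), z up; turns with the knob
- timer (a joint): angle of the starter knob: 0 at rest, grows clockwise seen from above to its stop at 1.2 rad (about 0.11 N m there); springs back when let go
- scoop: wooden spoon 150 mm long lying in front of the rack, a bystander; origin at its underside
- weight: brass scale weight 28 mm across, 30 mm tall, a bystander
- saucer: small white bowl 80 mm across, 30 mm tall, a bystander
- jar_amber: amber jar 66 mm across, 100 mm tall, a bystander
- jar_clear: green glass jar 60 mm across, 90 mm tall, a bystander
- carton: cardboard carton 60 x 90 x 50 mm, a bystander

How it is judged:
On the way, in this order (a step that is already met when the one before it is completed fails the run):
1. every basket present hangs by its bail on a hook of its own and every lid present lies flat, knob up, on the floor of a bay of the blue tray, all released and at rest (any order) ((distance between bar1 and hook1 below 0.018 m or distance between bar1 and hook2 below 0.018 m or distance between bar1 and hook3 below 0.018 m) and (distance between bar2 and hook1 below 0.018 m or distance between bar2 and hook2 below 0.018 m or distance between bar2 and hook3 below 0.018 m) and (distance between bar3 and hook1 below 0.018 m or distance between bar3 and hook2 below 0.018 m or distance between bar3 and hook3 below 0.018 m) and linear speed of each of basket1, basket2, basket3 below 0.03 m/s and angle between each of basket1, basket2, basket3's own z axis and vertical below 0.35 rad and contact force between the fingers and basket1 below 0.3 N and contact force between the fingers and basket2 below 0.3 N and contact force between the fingers and basket3 below 0.3 N and distance between bar1 and bar2 above 0.06 m and distance between each of bar1, bar2 and bar3 above 0.06 m and x of lid1 in the frame of tray between -0.06 and 0.06 m and y of lid1 in the frame of tray between -0.06 and 0.06 m and z of each of lid1, lid2, lid3, lid4 in the frame of tray below 0.01 m and angle between each of lid1, lid2, lid3, lid4's own z axis and vertical below 0.12 rad and linear speed of each of lid1, lid2, lid3, lid4 below 0.02 m/s and contact force between the fingers and lid1 below 0.3 N and x of lid2 in the frame of tray between -0.06 and 0.06 m and y of lid2 in the frame of tray between -0.06 and 0.06 m and contact force between the fingers and lid2 below 0.3 N and x of lid3 in the frame of tray between -0.06 and 0.06 m and y of lid3 in the frame of tray between -0.06 and 0.06 m and contact force between the fingers and lid3 below 0.3 N and x of lid4 in the frame of tray between -0.06 and 0.06 m and y of lid4 in the frame of tray between -0.06 and 0.06 m and contact force between the fingers and lid4 below 0.3 N), for 0.2 s.
2. the spray cap is pressed down at least 6 of its 8 mm (value of joint nozzle above 0.006 m), for 0.1 s.
3. the spray cap has sprung back up (value of joint nozzle below 0.0015 m), for 0.1 s.
4. the starter knob is turned clockwise to its stop (at least 1.1 of 1.2 rad) (value of joint timer above 1.1 rad), for 0.1 s.
At the end, for the whole second after the job is handed in: Each basket hangs still on its own hook, bar centre within 18 mm of the hook's rest point, upright within 0.35 rad; each lid lies flat (within 0.12 rad), knob up, on the floor of a tray bay; all released and at rest; spray cap up; starter knob back within 0.12 rad of rest (all of step 1 and value of joint nozzle below 0.0015 m and value of joint timer below 0.12 rad); the robot touches nothing.
It fails at once if a bystander (spoon, weight, bowl, jars or carton) is moved more than 40 mm (distance of any of scoop, weight, saucer, jar_amber, jar_clear, carton from where it was at the start of the episode above 0.04 m).
Of basket1, basket2, basket3 only 2 to 3 are there at a start; the rules pass over those that are not, and their reading is None.
Of lid1, lid2, lid3, lid4 only 3 to 4 are there at a start; the rules pass over those that are not, and their reading is None.
At some moment in a run one of lid1, lid2, lid3, lid4 may be knocked a few centimetres aside while the robot is not near it.
It also fails if it takes over 210 s, if anything falls off the work surface, if the arm or the gripper's body presses on something with over 40 N, if the wrist force passes 120 N, or if a joint passes its speed limit or range.

## Robot

A 6-joint arm with a two-finger parallel gripper is mounted at the origin on the work surface. World frame = base frame: x ahead of the robot, y to its left, z up, the work surface at z = 0. Lengths are in m, angles in rad, forces in N, time in s.
With the tool pointing down it reaches from about 0.375 to 0.9 m from the base axis. Payload 3.1 kg.
Tool frame: the origin (TCP) lies between the finger pads; the fingertips stand 19 mm ahead of it and the grasp point (between the pads) is the TCP; z points along the fingers, y is the line along which they close (so a half turn about z gives the same grasp; the last joint's range is limited). The gripper opens to 87 mm and grips with 3 to 60 N. Pads are 19 mm wide; open, the fingers measure 117 mm over their backs; the gripper's body (75 mm by 190 mm) begins 51 mm behind the grasp point.
Start: joints at [1.046, 0.527, 1.433, -0, 1.181, -0.178], TCP at [0.212, 0.588, 0.242] pointing down, gripper open.
Joint ranges: [-3.08, 3.08], [-0.75, 2.2], [0.22, 2.44], [-1.43, 4.57], [0, 2.65], [-2.85, 2.85]. Speed limits (rad/s): [2.79, 2.79, 3.14, 3.14, 3.14, 3.14].

## Interface

Orientations are given as a unit quaternion [x, y, z, w].
In Python, from rig import telemetry, viewer, hand_in gives the robot as it stands. The module is installed in compiled form; this text tells all that it offers.
- The arm moves only by the shell command python3 -m creep 'ROWS' [FORCE]. ROWS is JSON, a list of rows, each an object with "translation": the shift along the tool's x, y, z in mm, a list of three; "roll": the turn about the tool's z in degrees; "gripper": the finger opening in mm, from 0 to 87. In form: [{"translation": [tx, ty, tz], "roll": roll, "gripper": gripper}, ...]. A call has 1 to 5 rows; each row is the pose to reach, as a shift and turn from the pose commanded when the call began, along the tool's axes at that moment; what a row does not reach only later rows make up. A row lasts 1/12 s, in which the tool goes at most 41.7 mm and 7.16 degrees, less where a joint would pass 70% of its speed; a pose out of reach is approached as far as the arm can. A call with a gripper value outside its range is refused whole. The fingers move at their own pace and stop on an object; FORCE is the grip in N (left out, the last holds). Time passes only in rows, so rows that repeat a pose let the fingers close. It gives the time, the measured TCP pose, the force, the opening and the grip force at its end, in the units of the state.
- telemetry.get_obs(): the state, without advancing time (a new reading comes with each control period).
- viewer.camera(name): name is "scene" or "top" or "wrist"; returns the picture (420x560x3 uint8, blue, green, red); there is no depth.
- viewer.camera_info(name): a dict with "intrinsics" (3x3 intrinsics, pixels), "rvec" (rotation vector, rad) and "tvec" (3), from world to camera coordinates, as OpenCV has them; the wrist camera has in their place "hand_eye" (4x4, takes a point from camera to tool coordinates, whose origin is the TCP and whose axes are the flange's). Camera axes: x right, y down, z forward; pixel columns grow to the right and rows downward; lengths in m; the calibration is good to about 2 mm. A picture is of the moment at which its call begins: read the wrist's pose just before it. camera_info takes no time and is no camera call.
- hand_in(): hands the job in; it is judged then, once.
Trained networks look in the newest picture that a camera, given by its name, has taken for a name from the list of things; names that differ only in an ending like _2 or _b are one class to them, and where a whole thing is asked for, a point or a joint stands for the part that bears it (a point fixed in the world has none). Each returns a list of dicts, best first, with "p" (0 to 1); they miss things now and then, are a little off and sometimes report something else, mostly with a low value. They report only what shows in the picture. A call takes as long as a camera call.
- viewer.recognise(camera, thing): "bbox" ([left, top, width, height] in pixels, round what is visible of it).
The state is a dict: "time": time; "q": joint angles; "joint_velocities": joint speeds; "joint_torque": joint torques, N m; "position": TCP position; "tool_rot": TCP orientation; "ft_force": force on the tool from outside, world axes, zero at the start; "moment": the same for the moment, N m; "grip_width": finger opening in m; "grip_force": force on a finger pad.
Only numpy, scipy, OpenCV 4.12 (cv2) and the standard library are available. Lean on these libraries where they do the work, as an engineer would, in place of code of your own. Each camera call takes 0.05 s, during which the arm holds its last target. There are 200 camera calls.

## Working session

There is one attempt and no reset: what is moved stays moved. The work goes in short steps, Python scripts to look and compute and a shell command to move; the robot and the scene stay as the last step left them, time stands still between calls to the robot, and variables do not carry over. Pictures are saved under pics/ and viewed, at most 16 in all, crops included, and the job is handed in when it is done.

```bash
mkdir -p pics; cat > h.py <<'E'
import numpy as np, cv2
from rig import telemetry, viewer
from scipy.spatial.transform import Rotation as R
def cam(n):
    i=viewer.camera_info(n); K=np.array(i["intrinsics"],float)
    if n=="wrist":
        o=telemetry.get_obs(); T=np.eye(4); T[:3,:3]=R.from_quat(o["tool_rot"]).as_matrix(); T[:3,3]=o["position"]
        M=T@np.array(i["hand_eye"]); return K,M[:3,:3],M[:3,3]
    r=R.from_rotvec(np.ravel(i["rvec"])).as_matrix(); return K,r.T,-r.T@np.ravel(i["tvec"])
def ray(c,u,v,z):
    K,Rm,p=c; d=Rm@np.linalg.solve(K,[u,v,1.]); return p+d*(z-p[2])/d[2]
def proj(c,P):
    K,Rm,p=c; q=K@(Rm.T@(np.array(P)-p)); return q[:2]/q[2]
def shot(n,f=None):
    c=cam(n); im=viewer.camera(n)
    if f: cv2.imwrite("pics/"+f,im)
    return c,im
def rec(n,t,k=5,pm=.2): return [(round(d["p"],2),[round(x) for x in d["bbox"]]) for d in viewer.recognise(n,t)[:k] if d["p"]>pm]
def togo(x,y,z,yaw=None):
    """shift in tool axes (mm), roll deg so tool y axis points along world yaw(deg) (mod 180)"""
    o=telemetry.get_obs(); r=R.from_quat(o["tool_rot"]).as_matrix()
    t=r.T@(np.array([x,y,z])-o["position"])*1000
    ya=np.degrees(np.arctan2(r[1,1],r[0,1])); s=np.sign(r[2,2])
    out=None
    if yaw is not None:
        d=(yaw-ya+90)%180-90; out=round(s*d,1)
    print("shift",t.round(1),"yaw now",ya.round(1),"roll",out,"q6",round(o["q"][5],2))
E
python3 - <<'E'
from h import *
for n in ("top","scene"):
    c,im=shot(n,n+"0.png"); print(n,c[2].round(3),c[0][0,0])
    for t in ["basket1","bar1","lid1","hook1","tray","nozzle_top","timer_grip","scoop"]: print(t,rec(n,t))
print(telemetry.get_obs())
E
```

```text
top [ 0.298 -0.005  1.284] 449.8126749885415
basket1 [(0.76, [245, 228, 32, 25]), (0.65, [150, 212, 39, 31]), (0.62, [345, 267, 19, 14])]
bar1 [(0.83, [150, 213, 39, 29]), (0.76, [250, 230, 31, 26])]
lid1 [(0.96, [298, 232, 24, 24]), (0.62, [343, 262, 24, 22]), (0.54, [332, 235, 22, 22])]
hook1 [(0.88, [158, 123, 125, 40])]
tray [(0.62, [302, 160, 65, 61]), (0.58, [408, 199, 17, 18])]
nozzle_top [(0.69, [385, 145, 28, 27]), (0.53, [98, 202, 12, 11])]
timer_grip []
scoop [(0.74, [215, 177, 16, 50])]
scene [ 0.922 -0.661  1.18 ] 500.85986939995604
basket1 [(0.71, [292, 138, 21, 47]), (0.71, [233, 196, 31, 42])]
bar1 [(0.88, [290, 139, 25, 45]), (0.73, [232, 192, 32, 45])]
lid1 [(0.92, [192, 275, 23, 25]), (0.76, [176, 304, 24, 24]), (0.7, [157, 276, 26, 19]), (0.56, [211, 250, 25, 20]), (0.36, [313, 144, 77, 150])]
hook1 [(0.78, [314, 143, 77, 157]), (0.25, [214, 250, 23, 21])]
tray [(0.64, [212, 274, 92, 80]), (0.4, [308, 143, 82, 155])]
nozzle_top [(0.65, [191, 274, 21, 26]), (0.47, [334, 106, 8, 9])]
timer_grip [(0.59, [172, 348, 20, 22])]
scoop [(0.43, [212, 253, 23, 16])]
{'time': 0.9, 'q': array([ 1.04649944e+00,  5.27471747e-01,  1.43272500e+00,  1.06799571e-06,
        1.18141943e+00, -1.78543503e-01]), 'joint_velocities': array([-0.0013049 , -0.00044429,  0.00094923,  0.00121763, -0.00185996,
       -0.0026172 ]), 'joint_torque': array([-3.52010193e-04, -4.39985669e+01, -1.76991105e+01,  6.33780006e-02,
        5.01642830e-02, -3.00293073e-05]), 'position': array([0.21179303, 0.5879781 , 0.2415578 ]), 'tool_rot': array([ 1.72017068e-01,  9.85093969e-01, -1.08727186e-05, -4.51254119e-06]), 'ft_force': array([0.03100518, 1.0830775 , 0.11611344]), 'moment': array([ 0.01883405, -0.01310115,  0.042629  ]), 'grip_force': 0.0, 'grip_width': 0.08692223294676552}
```

```bash
ls pics
```

```text
scene0.png
top0.png
```

```bash
python3 - <<'E'
import cv2
a=cv2.imread("pics/top0.png")[95:320,60:440]; cv2.imwrite("pics/top0c.png",cv2.resize(a,None,fx=2.1,fy=2.1,interpolation=cv2.INTER_CUBIC))
a=cv2.imread("pics/scene0.png")[90:390,120:420]; cv2.imwrite("pics/scene0c.png",cv2.resize(a,None,fx=2,fy=2,interpolation=cv2.INTER_CUBIC))
E
```

```text
(no output)
```

View pics/top0c.png

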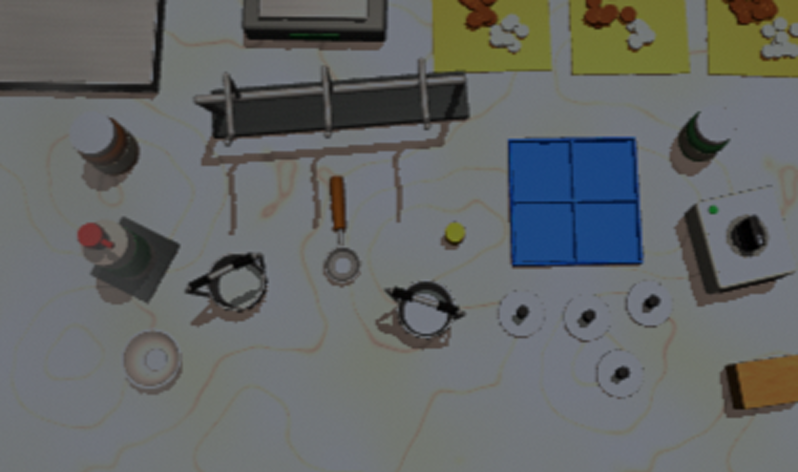

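View pics/scene0c.png

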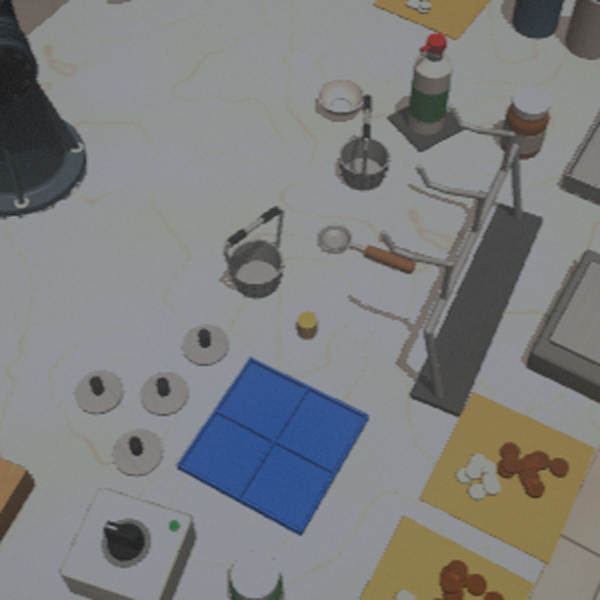

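```bash
python3 - <<'E'
from h import *
T=cam("top");S=cam("scene")
t=lambda x,y:(60+x/2.1,95+y/2.1); s=lambda x,y:(120+x/2,90+y/2)
def tri(a,b):
    A=[];B=[]
    for c,(u,v) in ((T,a),(S,b)):
        d=c[1]@np.linalg.solve(c[0],[u,v,1.]);d/=np.linalg.norm(d);P=np.eye(3)-np.outer(d,d);A.append(P);B.append(P@c[2])
    X=np.linalg.lstsq(np.vstack(A),np.hstack(B),rcond=None)[0]; return X.round(3),(proj(T,X)-a).round(1)
for n,z,pts in [("barA",.125,[(190,290),(258,260),(225,273)]),("barB",.125,[(388,292),(462,314),(425,303)]),("lids",.033,[(521,313),(588,316),(652,302),(621,373)]),("lid disc",.005,[(522,313),(588,318),(650,303),(620,374)]),
 ("tray",.012,[(509,139),(635,138),(642,262),(512,266),(574,201)]),("tips",.24,[(228,140),(328,133),(427,126)]),("noz",.18,[(91,235)]),("timer",.1,[(747,234)]),("spoon",.01,[(338,178),(342,265)])]:
    print(n,[ray(T,*t(*p),z)[:2].round(3).tolist() for p in pts])
print("scene lids",[ray(S,*s(*p),.033)[:2].round(3).tolist() for p in [(205,333),(163,380),(135,441),(97,381)]],
 "bars",[ray(S,*s(*p),.125)[:2].round(3).tolist() for p in [(367,100),(367,160),(235,240),(278,212)]],
 "tips",[ray(S,*s(*p),.24)[:2].round(3).tolist() for p in [(385,237),(421,170),(455,122)]],"noz",ray(S,*s(435,40),.18), "tray",[ray(S,*s(*p),.012)[:2].round(3).tolist() for p in [(252,359),(368,415),(301,533),(180,467)]])
for a,b in [((225,273),(367,130)),((425,303),(257,226)),((427,126),(385,237)),((328,133),(421,170)),((228,140),(455,122)),((91,235),(435,40)),((747,234),(120,535))]: print(tri(t(*a),s(*b)))
E
```

```text
barA [[0.45, 0.295], [0.488, 0.213], [0.472, 0.253]]
barB [[0.45, 0.052], [0.424, -0.04], [0.437, 0.006]]
lids [[0.436, -0.121], [0.433, -0.211], [0.453, -0.297], [0.359, -0.253]]
lid disc [[0.44, -0.125], [0.434, -0.215], [0.455, -0.3], [0.359, -0.257]]
tray [[0.683, -0.107], [0.687, -0.285], [0.511, -0.29], [0.503, -0.111], [0.595, -0.197]]
tips [[0.608, 0.233], [0.618, 0.119], [0.628, 0.006]]
noz [[0.507, 0.401]]
timer [[0.534, -0.407]]
spoon [[0.624, 0.13], [0.502, 0.121]]
scene lids [[0.443, -0.122], [0.437, -0.209], [0.458, -0.297], [0.364, -0.254]] bars [[0.459, 0.29], [0.516, 0.187], [0.434, -0.026], [0.458, 0.043]] tips [[0.637, -0.0], [0.626, 0.115], [0.626, 0.21]] noz [0.50947807 0.39972503 0.18      ] tray [[0.512, -0.113], [0.685, -0.106], [0.692, -0.285], [0.519, -0.29]]
(array([0.476, 0.26 , 0.097]), array([-0.2, -0.2]))
(array([0.441, 0.009, 0.12 ]), array([-1.1, -1.3]))
(array([0.633, 0.006, 0.229]), array([-0.3, -0.4]))
(array([0.622, 0.121, 0.231]), array([-0.3, -0.4]))
(array([0.617, 0.239, 0.209]), array([0.2, 0.2]))
(array([0.508, 0.403, 0.177]), array([-0.1, -0.2]))
(array([ 0.535, -0.413,  0.085]), array([0.7, 0.6]))
```

```bash
python3 - <<'E'
from h import *
i=viewer.camera_info("wrist"); print(np.array(i["hand_eye"]).round(3), np.array(i["intrinsics"]).round(0))
togo(.44,.265,.33,25); togo(.62,.12,.40,5)
E
```

```text
[[ 0.    -0.966 -0.26   0.07 ]
 [ 1.     0.    -0.     0.   ]
 [ 0.    -0.26   0.966 -0.143]
 [ 0.     0.     0.     1.   ]] [[363.   0. 283.]
 [  0. 363. 205.]
 [  0.   0.   1.]]
shift [-324.2 -226.5  -88.4] yaw now 70.2 roll 45.2 q6 -0.18
shift [-542.6 -301.9 -158.4] yaw now 70.2 roll 65.2 q6 -0.18
```

```bash
m(){ :; }; python3 -m creep '[{"translation":[0,0,-41],"roll":7,"gripper":87},{"translation":[-40,-28,-80],"roll":14,"gripper":87},{"translation":[-75,-52,-88],"roll":21,"gripper":87},{"translation":[-108,-75,-88],"roll":28,"gripper":87},{"translation":[-140,-98,-88],"roll":35,"gripper":87}]' >/dev/null
python3 - <<'E'
from h import *
togo(.44,.265,.33,25)
E
```

```text
shift [-239.7    0.6    0.8] yaw now 34.9 roll 9.9 q6 0.18
```

```bash
python3 -m creep '[{"translation":[-40,0,0],"roll":5,"gripper":87},{"translation":[-80,0,0],"roll":10,"gripper":87},{"translation":[-120,0,0],"roll":10,"gripper":87},{"translation":[-160,0,0],"roll":10,"gripper":87},{"translation":[-200,0,0],"roll":10,"gripper":87}]' >/dev/null
python3 -m creep '[{"translation":[-40,0,0],"roll":0,"gripper":87},{"translation":[-40,0,0],"roll":0,"gripper":87},{"translation":[-40,0,0],"roll":0,"gripper":87}]'
python3 - <<'E'
from h import *
togo(.44,.265,.33,25)
c,im=shot("wrist","w1.png"); print(rec("wrist","bar1"),rec("wrist","basket1"))
np.save("c1.npy",np.array([*c],dtype=object),allow_pickle=True)
E
```

```text
time: 1.98
position: [0.4345, 0.2601, 0.329]
tool_rot: [0.538, 0.843, 0.0, -0.0]
ft_force: [-0.0, 0.0, -0.4]
grip_width: 0.0866
grip_force: 0.0
shift [ 2.1  7.1 -1. ] yaw now 24.9 roll -0.1 q6 -0.12
[(0.83, [281, 144, 61, 103]), (0.61, [178, 309, 59, 48])] [(0.79, [180, 305, 57, 52]), (0.68, [276, 145, 68, 95])]Traceback (most recent call last):
  File "<stdin>", line 4, in <module>
ValueError: could not broadcast input array from shape (3,3) into shape (3,)
```

View pics/w1.png

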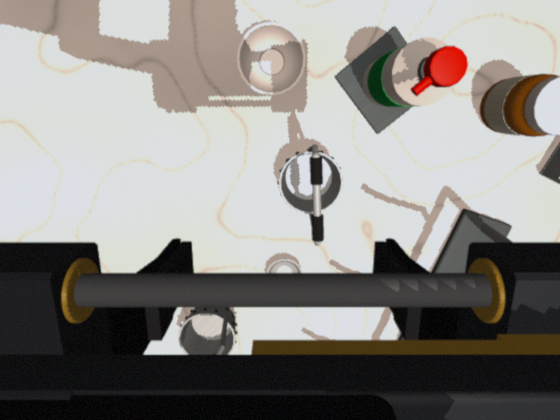

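```bash
python3 - <<'E'
from h import *
c=cam("wrist")
a=ray(c,316.5,150,.125);b=ray(c,318,241,.125); print(a,b,np.linalg.norm(a-b),(a+b)/2,"yaw",np.degrees(np.arctan2(*(a-b)[1::-1])))
m=(a+b)/2;u=(a-b)/np.linalg.norm(a-b)
for s in (.029,-.029):
  g=m+u*s; print(g); togo(g[0],g[1],.128,np.degrees(np.arctan2(u[1],u[0]))-90)
print("noz",ray(c,448,66,.18))
E
```

```text
[0.4487445  0.30478022 0.125     ] [0.49134516 0.22322215 0.125     ] 0.09201377556081251 [0.47004483 0.26400119 0.125     ] yaw 117.57965045136845
[0.45661837 0.28970586 0.125     ]
shift [ 14.1  33.1 201. ] yaw now 25.2 roll -2.3 q6 -0.12
[0.48347128 0.23829651 0.125     ]
shift [-43.8  35.5 200.9] yaw now 25.2 roll -2.3 q6 -0.12
noz [0.50290806 0.40685497 0.18      ]
```

```bash
python3 -m creep '[{"translation":[-22,18,20],"roll":-2,"gripper":80},{"translation":[-44,35,40],"roll":-2,"gripper":80},{"translation":[-44,35,80],"roll":-2,"gripper":70},{"translation":[-44,35,120],"roll":-2,"gripper":60},{"translation":[-44,35,155],"roll":-2,"gripper":60}]'
python3 -m creep '[{"translation":[0,0,25],"roll":0,"gripper":60},{"translation":[0,0,49],"roll":0,"gripper":60},{"translation":[0,0,49],"roll":0,"gripper":60},{"translation":[0,0,49],"roll":0,"gripper":60}]'
python3 - <<'E'
from h import *
togo(.4835,.2383,.125,27.6)
E
```

```text
time: 2.55
position: [0.4829, 0.2384, 0.1722]
tool_rot: [0.52, 0.854, 0.0, -0.0]
ft_force: [-0.2, -0.4, 0.3]
grip_width: 0.0673
grip_force: 0.0
time: 2.88
position: [0.4824, 0.2382, 0.1241]
tool_rot: [0.52, 0.854, -0.001, -0.001]
ft_force: [0.0, 0.0, 0.7]
grip_width: 0.0602
grip_force: 0.0
shift [-0.4  1.  -0.9] yaw now 27.3 roll -0.3 q6 -0.23
```

```bash
for k in 1 2 3; do python3 -m creep '[{"translation":[0,0,0],"roll":0,"gripper":0},{"translation":[0,0,0],"roll":0,"gripper":0},{"translation":[0,0,0],"roll":0,"gripper":0},{"translation":[0,0,0],"roll":0,"gripper":0},{"translation":[0,0,0],"roll":0,"gripper":0}]' 40; done | tail -6
python3 -m creep '[{"translation":[0,0,-30],"roll":0,"gripper":0},{"translation":[0,0,-60],"roll":0,"gripper":0},{"translation":[0,0,-95],"roll":0,"gripper":0},{"translation":[0,0,-130],"roll":0,"gripper":0},{"translation":[0,0,-155],"roll":0,"gripper":0}]'
python3 -m creep '[{"translation":[0,0,0],"roll":7,"gripper":0},{"translation":[0,0,0],"roll":14,"gripper":0},{"translation":[0,0,0],"roll":21,"gripper":0},{"translation":[0,0,0],"roll":22,"gripper":0},{"translation":[0,0,0],"roll":22,"gripper":0}]'
python3 - <<'E'
from h import *
togo(.55,.2,.27,5)
c,im=shot("wrist","w2.png"); print(rec("wrist","hook1"),rec("wrist","bar1"))
shot("scene","s2.png")
E
```

```text
time: 4.13
position: [0.4837, 0.2369, 0.125]
tool_rot: [0.521, 0.854, -0.0, -0.0]
ft_force: [-0.7, -1.0, 2.6]
grip_width: 0.0106
grip_force: 39.9
time: 4.55
position: [0.4844, 0.2374, 0.2824]
tool_rot: [0.521, 0.853, 0.001, 0.001]
ft_force: [1.2, 0.3, -3.1]
grip_width: 0.0105
grip_force: 40.1
time: 4.97
position: [0.4835, 0.2369, 0.2794]
tool_rot: [0.674, 0.739, -0.0, -0.0]
ft_force: [0.3, 0.8, -2.5]
grip_width: 0.0106
grip_force: 40.1
shift [-42.9  62.8   9.4] yaw now 5.3 roll 0.3 q6 0.16
[(0.74, [445, 122, 115, 234]), (0.25, [143, 1, 81, 77])] [(0.95, [224, 87, 122, 237])]
```

View pics/w2.png

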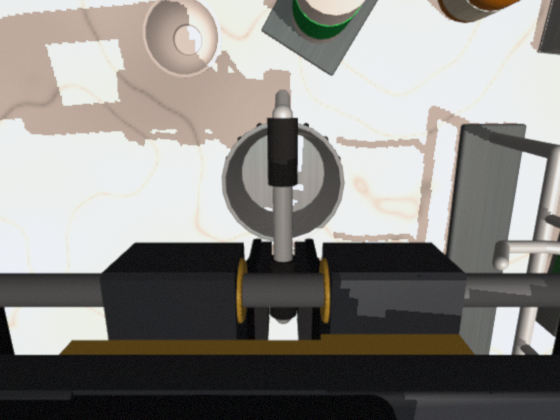

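```bash
python3 - <<'E'
from h import *
c=cam("wrist");o=telemetry.get_obs();z=o["position"][2]
for v,d in ((187,16),(119,42)): print(d,ray(c,283,v,z+.004)-o["position"])
tip=ray(c,502,264,.24); tipb=ray(c,502,247,.24); far=ray(c,558,247,.216); print(tip,tipb,ray(c,508,247,.216),far)
# basket centre in image
print("rim",ray(c,283,180,z-.08)-o["position"])
E
```

```text
16 [-0.00295167  0.04051254  0.004     ]
42 [-0.00532996  0.06622676  0.004     ]
[0.60390734 0.2364634  0.24      ] [0.60145411 0.24614787 0.24      ] [0.62133662 0.23839486 0.216     ] [0.65150198 0.24119418 0.216     ]
rim [-0.00172674  0.0267432  -0.08      ]
```

View pics/s2.png

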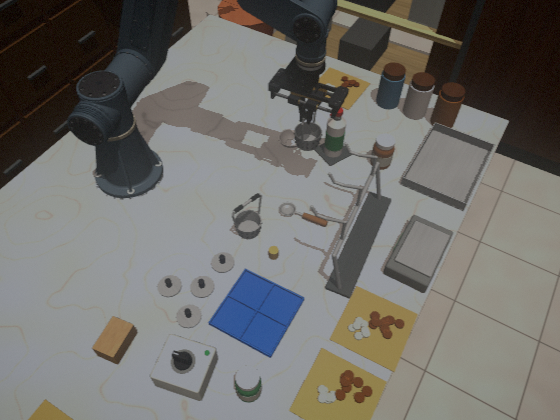

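```bash
python3 - <<'E'
from h import *
togo(.555,.207,.262,5.2);togo(.635,.214,.262,5.2)
E
```

```text
shift [-36.4  68.3  17.5] yaw now 5.3 roll 0.1 q6 0.16
shift [-36.8 148.6  17.5] yaw now 5.3 roll 0.1 q6 0.16
```

```bash
python3 -m creep '[{"translation":[-18,30,9],"roll":0,"gripper":0},{"translation":[-37,65,17],"roll":0,"gripper":0},{"translation":[-37,65,17],"roll":0,"gripper":0}]' 40
python3 -m creep '[{"translation":[0,20,0],"roll":0,"gripper":0},{"translation":[0,40,0],"roll":0,"gripper":0},{"translation":[0,60,0],"roll":0,"gripper":0},{"translation":[0,84,0],"roll":0,"gripper":0},{"translation":[0,84,0],"roll":0,"gripper":0}]'
python3 - <<'E'
from h import *
togo(.635,.214,.22,5.2)
c,im=shot("wrist","w3.png")
E
```

```text
time: 5.42
position: [0.5588, 0.2031, 0.2617]
tool_rot: [0.675, 0.738, 0.002, 0.003]
ft_force: [2.3, -0.3, -2.2]
grip_width: 0.0109
grip_force: 40.0
time: 5.83
position: [0.6404, 0.2134, 0.2625]
tool_rot: [0.675, 0.738, 0.002, 0.002]
ft_force: [1.7, -0.5, -1.9]
grip_width: 0.0109
grip_force: 40.1
shift [ 1.  -5.6 42.5] yaw now 5.2 roll -0.0 q6 0.07
```

View pics/w3.png

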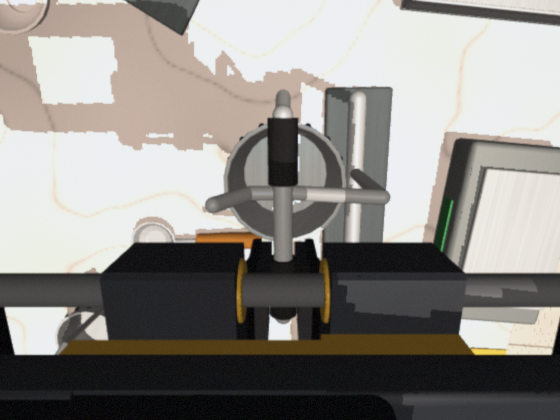

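```bash
python3 - <<'E'
from h import *
c=cam("wrist"); print("rod",ray(c,250,192,.216),ray(c,340,194,.216),"tip",ray(c,211,206,.24),"barmid edge", ray(c,283,186,.266),ray(c,283,118,.266),"post",ray(c,385,198,.22))
E
```

```text
rod [0.61853401 0.23870135 0.216     ] [0.66649297 0.24194514 0.216     ] tip [0.60240487 0.23604897 0.24      ] barmid edge [0.63471953 0.2542321  0.266     ] [0.63237944 0.27995725 0.266     ] post [0.6895546  0.24282486 0.22      ]
```

```bash
python3 -m creep '[{"translation":[0,-6,14],"roll":0,"gripper":0},{"translation":[0,-6,28],"roll":0,"gripper":0},{"translation":[0,-6,38],"roll":0,"gripper":0},{"translation":[0,-6,42],"roll":0,"gripper":0},{"translation":[0,-6,42],"roll":0,"gripper":0}]'
python3 -m creep '[{"translation":[0,0,0.5],"roll":0,"gripper":3},{"translation":[0,0,0.5],"roll":0,"gripper":16},{"translation":[0,0,0.5],"roll":0,"gripper":24},{"translation":[0,0,0.5],"roll":0,"gripper":36},{"translation":[0,0,0.5],"roll":0,"gripper":36}]'
```

```text
time: 6.3
position: [0.6282, 0.213, 0.22]
tool_rot: [0.674, 0.739, -0.001, -0.001]
ft_force: [-0.2, 0.0, -2.3]
grip_width: 0.0103
grip_force: 40.0
time: 6.72
position: [0.6301, 0.2132, 0.2213]
tool_rot: [0.674, 0.738, 0.001, 0.001]
ft_force: [0.4, 0.1, 0.4]
grip_width: 0.0285
grip_force: 0.0
```

```bash
python3 -m creep '[{"translation":[0,0,0],"roll":0,"gripper":40},{"translation":[0,0,-25],"roll":0,"gripper":40},{"translation":[0,0,-60],"roll":0,"gripper":60},{"translation":[0,0,-100],"roll":0,"gripper":60},{"translation":[0,0,-110],"roll":0,"gripper":60}]'
python3 - <<'E'
from h import *
c,im=shot("wrist","w4.png"); im=im[80:330,150:430]
cv2.imwrite("pics/w4c.png",im)
togo(.43,-.015,.33,-16)
E
```

```text
time: 7.13
position: [0.6326, 0.2137, 0.338]
tool_rot: [0.674, 0.738, 0.005, 0.004]
ft_force: [0.6, 0.6, 2.2]
grip_width: 0.0522
grip_force: 0.0
shift [-209.4 -222.6    4.8] yaw now 5.2 roll 21.2 q6 0.07
```

View pics/w4c.png

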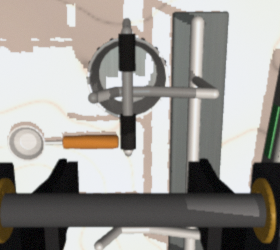

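```bash
python3 -m creep '[{"translation":[-28,-29,5],"roll":5,"gripper":60},{"translation":[-56,-58,5],"roll":10,"gripper":60},{"translation":[-84,-87,5],"roll":15,"gripper":60},{"translation":[-112,-116,5],"roll":21,"gripper":60},{"translation":[-140,-145,5],"roll":21,"gripper":60}]' >/dev/null
python3 - <<'E'
from h import *
togo(.43,-.015,.33,-16)
E
```

```text
shift [-89.8 -42.6  -5.7] yaw now -16.0 roll 0.0 q6 0.17
```

```bash
python3 -m creep '[{"translation":[-30,-14,-3],"roll":0,"gripper":60},{"translation":[-60,-28,-3],"roll":0,"gripper":60},{"translation":[-80,-36,-3],"roll":0,"gripper":60},{"translation":[-80,-36,-3],"roll":0,"gripper":60}]' >/dev/null
python3 - <<'E'
from h import *
c,im=shot("wrist","w5.png"); print(rec("wrist","bar1"), telemetry.get_obs()["position"])
E
```

```text
[(0.64, [246, 110, 69, 108]), (0.64, [471, 0, 89, 138])] [ 0.44086502 -0.00690254  0.32798039]
```

View pics/w5.png

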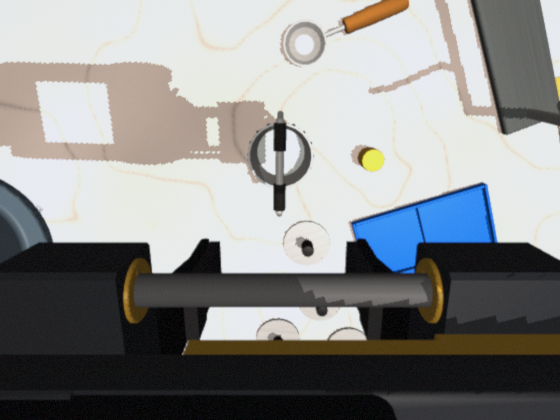

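```bash
python3 - <<'E'
from h import *
c=cam("wrist")
a=ray(c,280,122,.129);b=ray(c,279.5,210,.129); m=(a+b)/2; d=a-b; yw=np.degrees(np.arctan2(d[1],d[0])); u=d/np.linalg.norm(d)
print(m,np.linalg.norm(d),yw); g=m-.029*u; togo(g[0],g[1],.125,yw-90)
for p in [(306,248),(321,310),(277,337),(347,337)]: print("lid",ray(c,*p,.033))
E
```

```text
[0.44299608 0.00889448 0.129     ] 0.0839525778294082 73.62381720368126
shift [-13.3  -2.4 203. ] yaw now -15.9 roll 0.4 q6 0.01
lid [ 0.44147699 -0.11567102  0.033     ]
lid [ 0.43779942 -0.20796808  0.033     ]
lid [ 0.3688454  -0.23196213  0.033     ]
lid [ 0.46197803 -0.25847682  0.033     ]
```

```bash
python3 -m creep '[{"translation":[-6,-1,40],"roll":0,"gripper":60},{"translation":[-13,-2,80],"roll":0,"gripper":60},{"translation":[-13,-2,120],"roll":0,"gripper":60},{"translation":[-13,-2,160],"roll":0,"gripper":60},{"translation":[-13,-2,185],"roll":0,"gripper":60}]' >/dev/null
python3 -m creep '[{"translation":[0,0,18],"roll":0,"gripper":60},{"translation":[0,0,18],"roll":0,"gripper":60},{"translation":[0,0,18],"roll":0,"gripper":30},{"translation":[0,0,18],"roll":0,"gripper":0},{"translation":[0,0,18],"roll":0,"gripper":0}]' 40
for k in 1 2; do python3 -m creep '[{"translation":[0,0,0],"roll":0,"gripper":0},{"translation":[0,0,0],"roll":0,"gripper":0},{"translation":[0,0,0],"roll":0,"gripper":0},{"translation":[0,0,0],"roll":0,"gripper":0},{"translation":[0,0,0],"roll":0,"gripper":0}]' 40; done | tail -6
python3 -m creep '[{"translation":[0,0,-30],"roll":0,"gripper":0},{"translation":[0,0,-60],"roll":0,"gripper":0},{"translation":[0,0,-95],"roll":0,"gripper":0},{"translation":[0,0,-130],"roll":0,"gripper":0},{"translation":[0,0,-138],"roll":0,"gripper":0}]'
python3 -m creep '[{"translation":[0,0,0],"roll":-7,"gripper":0},{"translation":[0,0,0],"roll":-14,"gripper":0},{"translation":[0,0,0],"roll":-21,"gripper":0},{"translation":[0,0,0],"roll":-21,"gripper":0}]' >/dev/null
python3 - <<'E'
from h import *
h=np.array([.630,.238])+.230*np.array([.090,-.996]); print(h) # hook C rest
togo(h[0]+.0024-.08,h[1]-.0244-.007,.262,5.2)
E
```

```text
time: 8.87
position: [0.4372, -0.0186, 0.1265]
tool_rot: [0.797, 0.603, 0.001, 0.001]
ft_force: [0.3, -0.6, 0.0]
grip_width: 0.0474
grip_force: 0.0
time: 9.7
position: [0.4357, -0.0186, 0.1255]
tool_rot: [0.798, 0.603, -0.0, -0.0]
ft_force: [-2.2, -0.4, 3.8]
grip_width: 0.0109
grip_force: 39.8
time: 10.12
position: [0.4388, -0.0193, 0.268]
tool_rot: [0.798, 0.603, 0.003, 0.004]
ft_force: [1.5, -0.9, -1.9]
grip_width: 0.0105
grip_force: 39.8
[0.6507  0.00892]
shift [-16.8 136.8   0.4] yaw now 5.3 roll 0.1 q6 -0.39
```

```bash
python3 -m creep '[{"translation":[-5,40,0],"roll":0,"gripper":0},{"translation":[-10,80,0],"roll":0,"gripper":0},{"translation":[-17,110,0],"roll":0,"gripper":0},{"translation":[-17,110,0],"roll":0,"gripper":0}]'
python3 - <<'E'
from h import *
c,im=shot("wrist","w6.png"); print(telemetry.get_obs()["position"])
E
```

```text
time: 10.78
position: [0.554, -0.0272, 0.2628]
tool_rot: [0.676, 0.737, 0.002, 0.004]
ft_force: [0.6, -0.5, -1.0]
grip_width: 0.0104
grip_force: 39.8
[ 0.5499568  -0.02629966  0.26219902]
```

View pics/w6.png

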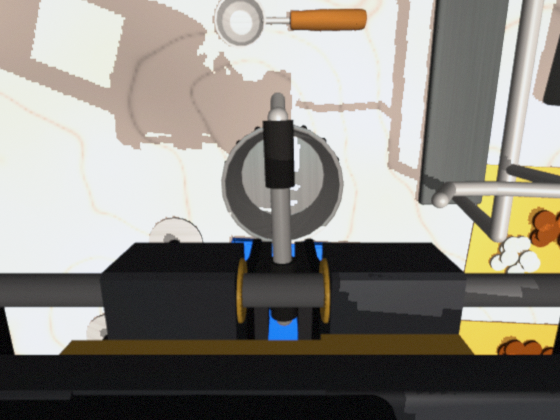

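```bash
python3 - <<'E'
from h import *
c=cam("wrist"); z=.266
e=ray(c,280,188,z);f=ray(c,278,121,z); u=(f-e)/np.linalg.norm(f-e); m=e-.016*u
print("rod",ray(c,470,190,.216),ray(c,550,189,.216),"tip",ray(c,441,200,.24),"bar c",m,"yaw",np.degrees(np.arctan2(u[1],u[0])),m-telemetry.get_obs()["position"])
togo(.6507-.0,.0,.262,5)
E
```

```text
rod [0.64760017 0.0104002  0.216     ] [0.68993405 0.01465567 0.216     ] tip [0.62199432 0.00880251 0.24      ] bar c [ 0.54788156 -0.00220475  0.266     ] yaw 96.57455639543544 [-0.00207524  0.02409491  0.00380098]
shift [ 17.4 102.7   0.3] yaw now 5.0 roll 0.0 q6 -0.34
```

```bash
python3 -m creep '[{"translation":[4,30,0],"roll":0,"gripper":0},{"translation":[4,55,0],"roll":0,"gripper":0},{"translation":[4,80,0],"roll":0,"gripper":0},{"translation":[4,103,0],"roll":0,"gripper":0},{"translation":[4,103,0],"roll":0,"gripper":0}]'
python3 -m creep '[{"translation":[0,0,14],"roll":0,"gripper":0},{"translation":[0,0,28],"roll":0,"gripper":0},{"translation":[0,0,38],"roll":0,"gripper":0},{"translation":[0,0,41],"roll":0,"gripper":0},{"translation":[0,0,41],"roll":0,"gripper":0}]'
python3 - <<'E'
from h import *
togo(.65+.0021,.011-.0241,.22,5)
E
```

```text
time: 11.25
position: [0.6524, -0.0121, 0.2621]
tool_rot: [0.675, 0.738, 0.001, 0.001]
ft_force: [0.8, -0.0, -1.3]
grip_width: 0.0105
grip_force: 39.8
time: 11.67
position: [0.6486, -0.0122, 0.2215]
tool_rot: [0.675, 0.738, -0.0, -0.001]
ft_force: [0.3, 1.2, -1.3]
grip_width: 0.0104
grip_force: 39.8
shift [-1.2  3.4  1.5] yaw now 5.1 roll 0.1 q6 -0.28
```

Release, rise, look.

```bash
python3 -m creep '[{"translation":[0,1,1],"roll":0,"gripper":4},{"translation":[0,1,1],"roll":0,"gripper":16},{"translation":[0,1,1],"roll":0,"gripper":24},{"translation":[0,1,1],"roll":0,"gripper":36},{"translation":[0,1,1],"roll":0,"gripper":40}]' >/dev/null
python3 -m creep '[{"translation":[0,0,0],"roll":0,"gripper":40},{"translation":[0,0,-25],"roll":0,"gripper":40},{"translation":[0,0,-60],"roll":0,"gripper":60},{"translation":[0,0,-100],"roll":0,"gripper":60},{"translation":[0,0,-110],"roll":0,"gripper":60}]'
python3 - <<'E'
from h import *
c,im=shot("wrist","w7.png"); im=im[80:330,150:430]
c2,im2=shot("top"); print(rec("top","lid1",8))
im2=im2[95:345,140:420]
cv2.imwrite("pics/w7c.png",np.hstack([im,im2]))
togo(.42,-.18,.33,0)
E
```

```text
time: 12.5
position: [0.6531, -0.0126, 0.3388]
tool_rot: [0.674, 0.738, 0.003, 0.005]
ft_force: [0.4, -0.2, 0.9]
grip_width: 0.0525
grip_force: 0.0
[(0.77, [356, 230, 26, 20]), (0.73, [331, 239, 20, 17]), (0.66, [344, 262, 21, 20])]
shift [-146.2 -244.7    2.1] yaw now 5.2 roll 5.2 q6 -0.28
```

View pics/w7c.png

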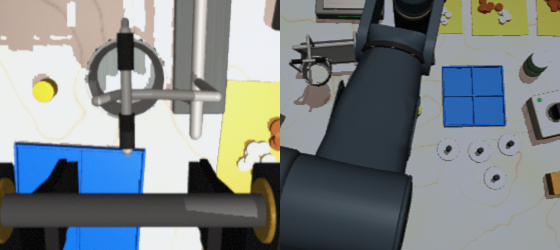

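```bash
python3 -m creep '[{"translation":[-28,-28,2],"roll":5,"gripper":50},{"translation":[-56,-56,2],"roll":5,"gripper":50},{"translation":[-84,-84,2],"roll":5,"gripper":50},{"translation":[-112,-112,2],"roll":5,"gripper":50},{"translation":[-135,-140,2],"roll":5,"gripper":50}]' >/dev/null
python3 -m creep '[{"translation":[-18,-25,0],"roll":0,"gripper":50},{"translation":[-36,-50,0],"roll":0,"gripper":50},{"translation":[-36,-50,0],"roll":0,"gripper":50},{"translation":[-36,-50,0],"roll":0,"gripper":50}]'
python3 - <<'E'
from h import *
c,im=shot("wrist","w8.png"); 
for d in rec("wrist","lid1",8):
    x,y,w,h=d[1]; print(d,ray(c,x+w/2,y+h/2,.008).round(3))
E
```

```text
time: 13.4
position: [0.4711, -0.1956, 0.3274]
tool_rot: [0.707, 0.707, -0.0, -0.002]
ft_force: [1.3, 0.5, -0.2]
grip_width: 0.0504
grip_force: 0.0
(0.94, [230, 78, 56, 56]) [ 0.44  -0.123  0.008]
(0.79, [232, 154, 46, 49]) [ 0.435 -0.213  0.008]
(0.78, [249, 217, 46, 45]) [ 0.456 -0.297  0.008]
(0.66, [174, 185, 52, 52]) [ 0.361 -0.257  0.008]
(0.31, [325, 333, 22, 4]) [ 0.548 -0.444  0.008]
```

View pics/w8.png

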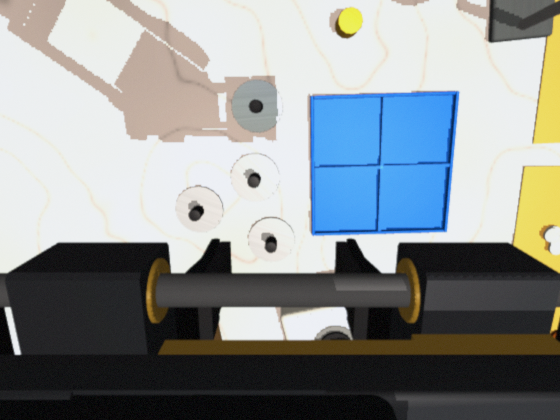

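```bash
cat >> h.py <<'E'
def lids(n="wrist"):
    c,im=shot(n); out=[]
    for p,(x,y,w,h) in rec(n,"lid1",8,.3): out.append((p,ray(c,x+w/2,y+h/2,.007)[:2].round(3).tolist()))
    return out
E
python3 - <<'E'
from h import *
c=cam("wrist")
k=[ray(c,*p,.012)[:2] for p in [(310,94),(458,91),(446,232),(312,236),(380,165)]]; print(np.round(k,3),np.mean(k[:4],0))
print("lid1 knob",ray(c,256,106,.033)); togo(.440,-.122,.06,0)
E
```

```text
[[ 0.506 -0.108]
 [ 0.684 -0.104]
 [ 0.691 -0.284]
 [ 0.512 -0.29 ]
 [ 0.596 -0.194]] [ 0.59813497 -0.19665591]
lid1 knob [ 0.44160198 -0.12259499  0.033     ]
shift [ 72.5 -32.2 268.3] yaw now 0.2 roll 0.2 q6 -0.61
```

```bash
python3 -m creep '[{"translation":[24,-10,30],"roll":0,"gripper":50},{"translation":[50,-20,60],"roll":0,"gripper":50},{"translation":[73,-31,90],"roll":0,"gripper":50},{"translation":[73,-31,130],"roll":0,"gripper":50},{"translation":[73,-31,165],"roll":0,"gripper":45}]' >/dev/null
python3 -m creep '[{"translation":[0,0,35],"roll":0,"gripper":45},{"translation":[0,0,70],"roll":0,"gripper":45},{"translation":[0,0,90],"roll":0,"gripper":45},{"translation":[0,0,90],"roll":0,"gripper":45}]' >/dev/null
python3 - <<'E'
from h import *
togo(.4405,-.122,.029,0)
E
```

```text
shift [-1.9  0.8 41.3] yaw now 0.3 roll 0.3 q6 -0.52
```

```bash
python3 -m creep '[{"translation":[-2,1,20],"roll":0,"gripper":45},{"translation":[-2,1,41],"roll":0,"gripper":45},{"translation":[-2,1,41],"roll":0,"gripper":20},{"translation":[-2,1,41],"roll":0,"gripper":0},{"translation":[-2,1,41],"roll":0,"gripper":0}]' 20
python3 -m creep '[{"translation":[0,0,0],"roll":0,"gripper":0},{"translation":[0,0,0],"roll":0,"gripper":0},{"translation":[0,0,0],"roll":0,"gripper":0},{"translation":[0,0,0],"roll":0,"gripper":0},{"translation":[0,0,0],"roll":0,"gripper":0}]' 20
python3 -m creep '[{"translation":[0,0,-20],"roll":0,"gripper":0},{"translation":[0,0,-50],"roll":0,"gripper":0},{"translation":[0,0,-50],"roll":0,"gripper":0}]'
python3 - <<'E'
from h import *
togo(.641,-.1515,.035,2)
E
```

```text
time: 14.67
position: [0.4437, -0.1245, 0.0345]
tool_rot: [0.706, 0.709, 0.0, 0.001]
ft_force: [0.0, 0.2, 0.3]
grip_width: 0.0323
grip_force: 0.0
time: 15.08
position: [0.4432, -0.1246, 0.0346]
tool_rot: [0.706, 0.708, 0.0, 0.001]
ft_force: [-0.2, 1.6, 7.4]
grip_width: 0.0154
grip_force: 20.0
time: 15.33
position: [0.4449, -0.1256, 0.087]
tool_rot: [0.706, 0.708, 0.001, 0.004]
ft_force: [0.8, -1.5, -1.4]
grip_width: 0.0158
grip_force: 20.0
shift [-26.4 195.7  53.4] yaw now 0.2 roll -1.8 q6 -0.52
```

```bash
python3 -m creep '[{"translation":[-6,40,0],"roll":0,"gripper":0},{"translation":[-12,80,0],"roll":0,"gripper":0},{"translation":[-18,120,0],"roll":0,"gripper":0},{"translation":[-26,160,0],"roll":0,"gripper":0},{"translation":[-26,196,0],"roll":0,"gripper":0}]' 20 >/dev/null
python3 -m creep '[{"translation":[0,0,0],"roll":0,"gripper":0},{"translation":[0,0,15],"roll":0,"gripper":0},{"translation":[0,0,30],"roll":0,"gripper":0},{"translation":[0,0,36],"roll":0,"gripper":0},{"translation":[0,0,36],"roll":0,"gripper":0}]' 20
python3 - <<'E'
from h import *
togo(.641,-.1515,.0386,2)
E
```

```text
time: 16.17
position: [0.637, -0.1492, 0.0452]
tool_rot: [0.706, 0.708, -0.001, -0.002]
ft_force: [-0.0, -0.7, -0.4]
grip_width: 0.0153
grip_force: 20.0
shift [-2.3  4.   6.6] yaw now 0.2 roll -1.8 q6 -0.4
```

```bash
python3 -m creep '[{"translation":[-2,4,4],"roll":0,"gripper":0},{"translation":[-2,4,7],"roll":0,"gripper":0},{"translation":[-2,4,7],"roll":0,"gripper":0}]' 20
python3 -m creep '[{"translation":[0,0,0],"roll":0,"gripper":20},{"translation":[0,0,0],"roll":0,"gripper":30},{"translation":[0,0,0],"roll":0,"gripper":40},{"translation":[0,0,0],"roll":0,"gripper":45},{"translation":[0,0,-20],"roll":0,"gripper":45}]'
python3 -m creep '[{"translation":[-10,-35,-41],"roll":0,"gripper":45},{"translation":[-20,-70,-60],"roll":0,"gripper":45},{"translation":[-25,-105,-80],"roll":0,"gripper":45},{"translation":[-25,-140,-100],"roll":0,"gripper":45},{"translation":[-25,-170,-110],"roll":0,"gripper":45}]'
python3 - <<'E'
from h import *
print(lids()); togo(.435,-.213,.1,0)
E
```

```text
time: 16.42
position: [0.6434, -0.1523, 0.0406]
tool_rot: [0.706, 0.708, 0.0, 0.0]
ft_force: [-0.9, 0.5, -0.9]
grip_width: 0.0151
grip_force: 20.0
time: 16.83
position: [0.6403, -0.1509, 0.0574]
tool_rot: [0.706, 0.708, -0.001, -0.003]
ft_force: [-1.0, 0.7, 0.9]
grip_width: 0.0384
grip_force: 0.0
time: 17.25
position: [0.4726, -0.1783, 0.1724]
tool_rot: [0.706, 0.708, 0.0, 0.002]
ft_force: [-0.1, -0.6, 0.6]
grip_width: 0.045
grip_force: 0.0
[(0.95, [0.455, -0.312]), (0.74, [0.435, -0.21]), (0.58, [0.37, -0.239]), (0.57, [0.645, -0.15])]
shift [-37.1 -32.4  72.4] yaw now 0.1 roll 0.1 q6 -0.58
```

```bash
python3 -m creep '[{"translation":[-18,-16,20],"roll":0,"gripper":45},{"translation":[-36,-34,50],"roll":0,"gripper":45},{"translation":[-36,-34,80],"roll":0,"gripper":45},{"translation":[-36,-34,100],"roll":0,"gripper":45},{"translation":[-36,-34,100],"roll":0,"gripper":45}]' >/dev/null
python3 - <<'E'
from h import *
togo(.435,-.212,.031,0)
E
```

```text
shift [ 0.8 -2.6 36.3] yaw now 0.1 roll 0.1 q6 -0.68
```

```bash
python3 -m creep '[{"translation":[0,-2,20],"roll":0,"gripper":45},{"translation":[0,-2,37],"roll":0,"gripper":45},{"translation":[0,-2,37],"roll":0,"gripper":20},{"translation":[0,-2,37],"roll":0,"gripper":0},{"translation":[0,-2,37],"roll":0,"gripper":0}]' 20
python3 -m creep '[{"translation":[0,0,0],"roll":0,"gripper":0},{"translation":[0,0,0],"roll":0,"gripper":0},{"translation":[0,0,0],"roll":0,"gripper":0},{"translation":[0,0,0],"roll":0,"gripper":0},{"translation":[0,0,0],"roll":0,"gripper":0}]' 20
python3 -m creep '[{"translation":[0,0,-20],"roll":0,"gripper":0},{"translation":[0,0,-50],"roll":0,"gripper":0},{"translation":[0,0,-50],"roll":0,"gripper":0}]'
python3 - <<'E'
from h import *
togo(.553,-.1545,.042,2)
E
```

```text
time: 18.18
position: [0.4382, -0.214, 0.0345]
tool_rot: [0.706, 0.708, 0.0, 0.001]
ft_force: [0.5, -0.8, 0.3]
grip_width: 0.0322
grip_force: 0.0
time: 18.6
position: [0.4375, -0.2138, 0.0344]
tool_rot: [0.706, 0.708, 0.0, 0.001]
ft_force: [-1.1, 1.0, 6.3]
grip_width: 0.0153
grip_force: 20.0
time: 18.85
position: [0.4392, -0.215, 0.087]
tool_rot: [0.706, 0.708, 0.0, 0.004]
ft_force: [1.0, -0.6, -0.3]
grip_width: 0.0155
grip_force: 20.0
shift [ 60.3 113.8  45.4] yaw now 0.2 roll -1.8 q6 -0.69
```

```bash
python3 -m creep '[{"translation":[18,34,0],"roll":0,"gripper":0},{"translation":[36,68,0],"roll":0,"gripper":0},{"translation":[60,100,0],"roll":0,"gripper":0},{"translation":[60,114,0],"roll":0,"gripper":0},{"translation":[60,114,0],"roll":0,"gripper":0}]' 20 >/dev/null
python3 -m creep '[{"translation":[0,0,0],"roll":0,"gripper":0},{"translation":[0,0,15],"roll":0,"gripper":0},{"translation":[0,0,30],"roll":0,"gripper":0},{"translation":[0,0,38],"roll":0,"gripper":0},{"translation":[0,0,38],"roll":0,"gripper":0}]' 20
python3 - <<'E'
from h import *
togo(.553,-.1545,.0386,2)
E
```

```text
time: 19.68
position: [0.5481, -0.153, 0.0435]
tool_rot: [0.706, 0.708, -0.001, -0.003]
ft_force: [0.8, 0.4, -0.8]
grip_width: 0.0154
grip_force: 20.0
shift [-1.5  4.9  4.9] yaw now 0.1 roll -1.9 q6 -0.47
```

```bash
python3 -m creep '[{"translation":[-1,4,3],"roll":0,"gripper":0},{"translation":[-1,4,5],"roll":0,"gripper":0},{"translation":[-1,4,5],"roll":0,"gripper":0}]' 20
python3 -m creep '[{"translation":[0,0,0],"roll":0,"gripper":20},{"translation":[0,0,0],"roll":0,"gripper":30},{"translation":[0,0,0],"roll":0,"gripper":40},{"translation":[0,0,0],"roll":0,"gripper":45},{"translation":[0,0,-20],"roll":0,"gripper":45}]' >/dev/null
python3 -m creep '[{"translation":[-20,-15,-41],"roll":0,"gripper":45},{"translation":[-50,-35,-60],"roll":0,"gripper":45},{"translation":[-80,-50,-80],"roll":0,"gripper":45},{"translation":[-100,-65,-100],"roll":0,"gripper":45},{"translation":[-130,-80,-120],"roll":0,"gripper":45}]'
python3 - <<'E'
from h import *
print(lids()); togo(.456,-.297,.07,0)
E
```

```text
time: 19.93
position: [0.5553, -0.1547, 0.0407]
tool_rot: [0.706, 0.708, 0.0, 0.0]
ft_force: [0.3, -0.3, -0.2]
grip_width: 0.0154
grip_force: 20.0
time: 20.77
position: [0.4741, -0.2843, 0.1819]
tool_rot: [0.706, 0.709, 0.0, -0.0]
ft_force: [1.1, 0.2, -0.6]
grip_width: 0.0452
grip_force: 0.0
[(0.92, [0.558, -0.158]), (0.84, [0.361, -0.255]), (0.67, [0.645, -0.157]), (0.62, [0.455, -0.298])]
shift [ -5.8 -20.6 114.3] yaw now -0.1 roll -0.1 q6 -0.75
```

```bash
python3 -m creep '[{"translation":[-6,-18,30],"roll":0,"gripper":45},{"translation":[-12,-18,60],"roll":0,"gripper":45},{"translation":[-12,-18,90],"roll":0,"gripper":45},{"translation":[-12,-18,108],"roll":0,"gripper":45},{"translation":[-12,-18,108],"roll":0,"gripper":45}]' >/dev/null
python3 - <<'E'
from h import *
togo(.4555,-.297,.031,0)
E
```

```text
shift [-3.4  0.5 37.6] yaw now 0.2 roll 0.2 q6 -0.78
```

```bash
python3 -m creep '[{"translation":[-3,0,20],"roll":0,"gripper":45},{"translation":[-3,0,38],"roll":0,"gripper":45},{"translation":[-3,0,38],"roll":0,"gripper":20},{"translation":[-3,0,38],"roll":0,"gripper":0},{"translation":[-3,0,38],"roll":0,"gripper":0}]' 20
python3 -m creep '[{"translation":[0,0,0],"roll":0,"gripper":0},{"translation":[0,0,0],"roll":0,"gripper":0},{"translation":[0,0,0],"roll":0,"gripper":0},{"translation":[0,0,0],"roll":0,"gripper":0},{"translation":[0,0,0],"roll":0,"gripper":0}]' 20
python3 -m creep '[{"translation":[0,0,-20],"roll":0,"gripper":0},{"translation":[0,0,-50],"roll":0,"gripper":0},{"translation":[0,0,-50],"roll":0,"gripper":0}]'
python3 - <<'E'
from h import *
togo(.644,-.240,.042,2)
E
```

```text
time: 21.7
position: [0.4581, -0.2996, 0.0356]
tool_rot: [0.706, 0.708, 0.0, 0.001]
ft_force: [-0.4, -0.3, -0.4]
grip_width: 0.0322
grip_force: 0.0
time: 22.12
position: [0.4577, -0.2997, 0.0356]
tool_rot: [0.706, 0.708, 0.0, 0.001]
ft_force: [0.7, 0.5, 7.0]
grip_width: 0.0152
grip_force: 20.0
time: 22.37
position: [0.4596, -0.3015, 0.0885]
tool_rot: [0.706, 0.708, 0.0, 0.004]
ft_force: [0.8, -0.3, -1.5]
grip_width: 0.0152
grip_force: 20.0
shift [ 61.1 184.3  47.2] yaw now 0.2 roll -1.8 q6 -0.79
```

```bash
python3 -m creep '[{"translation":[12,38,0],"roll":0,"gripper":0},{"translation":[25,76,0],"roll":0,"gripper":0},{"translation":[38,114,0],"roll":0,"gripper":0},{"translation":[50,150,0],"roll":0,"gripper":0},{"translation":[61,185,0],"roll":0,"gripper":0}]' 20 >/dev/null
python3 -m creep '[{"translation":[0,0,0],"roll":0,"gripper":0},{"translation":[0,0,15],"roll":0,"gripper":0},{"translation":[0,0,30],"roll":0,"gripper":0},{"translation":[0,0,38],"roll":0,"gripper":0},{"translation":[0,0,38],"roll":0,"gripper":0}]' 20
python3 - <<'E'
from h import *
togo(.644,-.240,.0396,2)
E
```

```text
time: 23.2
position: [0.64, -0.237, 0.0436]
tool_rot: [0.706, 0.708, -0.001, -0.003]
ft_force: [-0.6, -0.1, -1.6]
grip_width: 0.0156
grip_force: 20.0
shift [-3.  4.  4.] yaw now 0.2 roll -1.8 q6 -0.52
```

```bash
python3 -m creep '[{"translation":[-3,4,2],"roll":0,"gripper":0},{"translation":[-3,4,4],"roll":0,"gripper":0},{"translation":[-3,4,4],"roll":0,"gripper":0}]' 20
python3 -m creep '[{"translation":[0,0,0],"roll":0,"gripper":20},{"translation":[0,0,0],"roll":0,"gripper":30},{"translation":[0,0,0],"roll":0,"gripper":40},{"translation":[0,0,0],"roll":0,"gripper":45},{"translation":[0,0,-20],"roll":0,"gripper":45}]' >/dev/null
python3 -m creep '[{"translation":[0,-20,-36],"roll":0,"gripper":45},{"translation":[0,-50,-60],"roll":0,"gripper":45},{"translation":[-10,-90,-70],"roll":0,"gripper":45},{"translation":[-10,-130,-80],"roll":0,"gripper":45},{"translation":[-10,-170,-90],"roll":0,"gripper":45}]' >/dev/null
python3 -m creep '[{"translation":[0,-35,0],"roll":0,"gripper":45},{"translation":[0,-60,0],"roll":0,"gripper":45},{"translation":[0,-60,0],"roll":0,"gripper":45}]' >/dev/null
python3 - <<'E'
from h import *
print(lids()); togo(.361,-.256,.07,0)
E
```

```text
time: 23.45
position: [0.6468, -0.2417, 0.043]
tool_rot: [0.706, 0.708, 0.0, 0.001]
ft_force: [0.8, -0.2, -1.0]
grip_width: 0.0156
grip_force: 20.0
[(0.98, [0.555, -0.152]), (0.81, [0.36, -0.255]), (0.71, [0.625, -0.242]), (0.69, [0.614, -0.154])]
shift [ -3.7 -55.2  83. ] yaw now 0.1 roll 0.1 q6 -0.78
```

```bash
python3 -m creep '[{"translation":[-3,-27,20],"roll":0,"gripper":45},{"translation":[-3,-54,50],"roll":0,"gripper":45},{"translation":[-3,-54,80],"roll":0,"gripper":45},{"translation":[-3,-54,80],"roll":0,"gripper":45}]' >/dev/null
python3 - <<'E'
from h import *
togo(.361,-.256,.031,0)
E
```

```text
shift [-2.8  0.3 37.3] yaw now 0.1 roll 0.1 q6 -0.87
```

```bash
python3 -m creep '[{"translation":[-2,0,20],"roll":0,"gripper":45},{"translation":[-2,0,38],"roll":0,"gripper":45},{"translation":[-2,0,38],"roll":0,"gripper":20},{"translation":[-2,0,38],"roll":0,"gripper":0},{"translation":[-2,0,38],"roll":0,"gripper":0}]' 20
python3 -m creep '[{"translation":[0,0,0],"roll":0,"gripper":0},{"translation":[0,0,0],"roll":0,"gripper":0},{"translation":[0,0,0],"roll":0,"gripper":0},{"translation":[0,0,0],"roll":0,"gripper":0},{"translation":[0,0,0],"roll":0,"gripper":0}]' 20
python3 -m creep '[{"translation":[0,0,-20],"roll":0,"gripper":0},{"translation":[0,0,-50],"roll":0,"gripper":0},{"translation":[0,0,-50],"roll":0,"gripper":0}]'
python3 - <<'E'
from h import *
togo(.556,-.2425,.042,2)
E
```

```text
time: 25.38
position: [0.3638, -0.2576, 0.0355]
tool_rot: [0.706, 0.709, -0.0, 0.001]
ft_force: [0.5, -0.3, 0.1]
grip_width: 0.0322
grip_force: 0.0
time: 25.8
position: [0.3627, -0.2571, 0.0355]
tool_rot: [0.706, 0.708, -0.0, 0.001]
ft_force: [0.8, 0.0, 7.6]
grip_width: 0.0153
grip_force: 20.0
time: 26.05
position: [0.3637, -0.2583, 0.0879]
tool_rot: [0.706, 0.708, -0.0, 0.003]
ft_force: [0.8, 0.2, -1.1]
grip_width: 0.0152
grip_force: 20.0
shift [ 15.4 192.1  46.7] yaw now 0.2 roll -1.8 q6 -0.87
```

```bash
python3 -m creep '[{"translation":[5,40,0],"roll":0,"gripper":0},{"translation":[10,80,0],"roll":0,"gripper":0},{"translation":[15,120,0],"roll":0,"gripper":0},{"translation":[15,160,0],"roll":0,"gripper":0},{"translation":[15,193,0],"roll":0,"gripper":0}]' 20 >/dev/null
python3 -m creep '[{"translation":[0,0,0],"roll":0,"gripper":0},{"translation":[0,0,15],"roll":0,"gripper":0},{"translation":[0,0,30],"roll":0,"gripper":0},{"translation":[0,0,38],"roll":0,"gripper":0},{"translation":[0,0,38],"roll":0,"gripper":0}]' 20
python3 - <<'E'
from h import *
togo(.556,-.2425,.0396,2)
E
```

```text
time: 26.88
position: [0.5533, -0.2401, 0.0442]
tool_rot: [0.706, 0.708, -0.001, -0.003]
ft_force: [-0.3, 0.1, -0.8]
grip_width: 0.0154
grip_force: 20.0
shift [-2.4  2.7  4.6] yaw now 0.2 roll -1.8 q6 -0.6
```

```bash
python3 -m creep '[{"translation":[-2,2,2],"roll":0,"gripper":0},{"translation":[-2,2,4],"roll":0,"gripper":0},{"translation":[-2,2,4],"roll":0,"gripper":0}]' 20
python3 -m creep '[{"translation":[0,0,0],"roll":0,"gripper":20},{"translation":[0,0,0],"roll":0,"gripper":30},{"translation":[0,0,0],"roll":0,"gripper":40},{"translation":[0,0,0],"roll":0,"gripper":45},{"translation":[0,0,-20],"roll":0,"gripper":45}]' >/dev/null
python3 -m creep '[{"translation":[0,0,-41],"roll":0,"gripper":45},{"translation":[0,-20,-80],"roll":0,"gripper":45},{"translation":[-10,-40,-115],"roll":0,"gripper":45},{"translation":[-30,-60,-150],"roll":0,"gripper":45},{"translation":[-30,-60,-190],"roll":0,"gripper":45}]' >/dev/null
python3 -m creep '[{"translation":[0,0,-30],"roll":0,"gripper":20},{"translation":[0,0,-60],"roll":0,"gripper":0},{"translation":[0,0,-60],"roll":0,"gripper":0}]' 
python3 - <<'E'
from h import *
c,im=shot("wrist","w9.png"); t,i2=shot("top"); s,i3=shot("scene")
a=i2[95:305,130:410]; b=i3[90:300,170:450]
cv2.imwrite("pics/w9c.png",np.vstack([im[30:250,0:560],np.hstack([a,b])]))
e=proj(c,[.535,-.41,.1]);print(e)
E
```

```text
time: 27.13
position: [0.5576, -0.2437, 0.0428]
tool_rot: [0.706, 0.708, 0.0, 0.001]
ft_force: [-0.2, -0.2, -0.4]
grip_width: 0.0153
grip_force: 20.0
time: 28.22
position: [0.5, -0.2756, 0.3173]
tool_rot: [0.706, 0.708, 0.001, 0.007]
ft_force: [1.1, -0.9, 0.1]
grip_width: 0.0324
grip_force: 0.0
[311.2694713 297.2486311]
```

View pics/w9c.png

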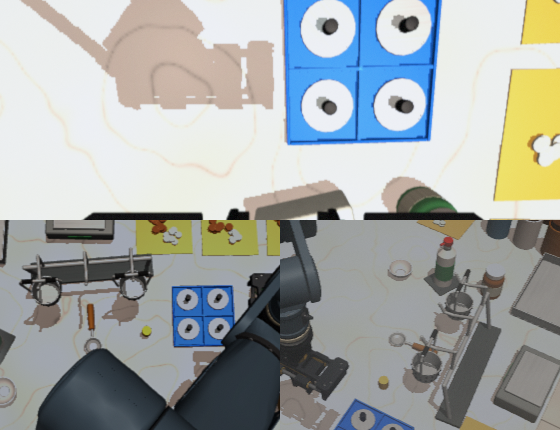

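```bash
for k in 1 2 3; do python3 -m creep '[{"translation":[40,0,-4],"roll":0,"gripper":0},{"translation":[80,0,-8],"roll":0,"gripper":0},{"translation":[120,0,-8],"roll":0,"gripper":0},{"translation":[160,0,-8],"roll":0,"gripper":0},{"translation":[200,0,-8],"roll":0,"gripper":0}]' >/dev/null; done
python3 - <<'E'
from h import *
togo(.506,.403,.26,0)
E
```

```text
shift [74.6 12.6 71.2] yaw now 0.2 roll 0.2 q6 0.39
```

```bash
python3 - <<'E'
from h import *
c,im=shot("wrist","w10.png"); cv2.imwrite("pics/w10c.png",im[:250,150:430]); 
hsv=cv2.cvtColor(im,cv2.COLOR_BGR2HSV); m=((hsv[...,0]<8)|(hsv[...,0]>172))&(hsv[...,1]>170)&(hsv[...,2]>100); m[250:]=0
n,l,st,ce=cv2.connectedComponentsWithStats(m.astype(np.uint8))
for i in range(1,n):
    if st[i,4]>60: print(st[i],ce[i],ray(c,*ce[i],.18))
mm=m.astype(np.uint8); k=cv2.getStructuringElement(cv2.MORPH_ELLIPSE,(21,21)); o=cv2.morphologyEx(mm,cv2.MORPH_OPEN,k); ys,xs=np.nonzero(o)
if len(xs): print("cap",xs.mean(),ys.mean(),ray(c,xs.mean(),ys.mean(),.18))
togo(.506,.403,.26,0)
E
```

```text
[ 280   81   37   54 1224] [297.26388889 102.68872549] [0.50497557 0.40223727 0.18      ]
cap 298.87725975261657 99.42626070409135 [0.50619373 0.40468174 0.18      ]
shift [66.6 13.2 71.7] yaw now 0.5 roll 0.5 q6 0.4
```

View pics/w10c.png

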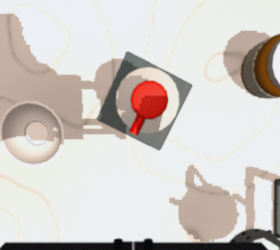

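Cap centre at (299,99) → (0.506, 0.4045).

```bash
python3 -m creep '[{"translation":[34,6,30],"roll":0,"gripper":0},{"translation":[68,13,60],"roll":0,"gripper":0},{"translation":[68,13,90],"roll":0,"gripper":0},{"translation":[68,13,110],"roll":0,"gripper":0},{"translation":[68,13,110],"roll":0,"gripper":0}]' 
python3 -m creep '[{"translation":[0,0,0],"roll":0,"gripper":0},{"translation":[0,0,0],"roll":0,"gripper":0}]' 
python3 - <<'E'
from h import *
togo(.506,.4045,.199,0)
E
```

```text
time: 30.08
position: [0.5036, 0.393, 0.2156]
tool_rot: [0.705, 0.709, -0.008, -0.002]
ft_force: [0.2, -0.4, 0.0]
grip_width: 0.0002
grip_force: 0.0
time: 30.25
position: [0.5087, 0.3946, 0.2242]
tool_rot: [0.706, 0.708, 0.0, 0.0]
ft_force: [-0.0, -0.5, 0.4]
grip_width: 0.0003
grip_force: 0.0
shift [ 9.9 -2.7 25.2] yaw now 0.2 roll 0.2 q6 0.48
```

```bash
python3 -m creep '[{"translation":[10,-2,6],"roll":0,"gripper":0},{"translation":[10,-2,12],"roll":0,"gripper":0},{"translation":[10,-2,22],"roll":0,"gripper":0},{"translation":[10,-2,25],"roll":0,"gripper":0},{"translation":[10,-2,25],"roll":0,"gripper":0}]' 
python3 -m creep '[{"translation":[0,0,3],"roll":0,"gripper":0},{"translation":[0,0,6],"roll":0,"gripper":0},{"translation":[0,0,8],"roll":0,"gripper":0},{"translation":[0,0,8],"roll":0,"gripper":0},{"translation":[0,0,8],"roll":0,"gripper":0}]'
```

```text
time: 30.67
position: [0.5058, 0.4046, 0.1981]
tool_rot: [0.706, 0.708, -0.001, -0.0]
ft_force: [-0.7, 0.7, 1.0]
grip_width: 0.0003
grip_force: 0.8
time: 31.08
position: [0.5061, 0.4047, 0.1916]
tool_rot: [0.706, 0.708, -0.0, -0.0]
ft_force: [-2.7, -1.6, 5.3]
grip_width: 0.001
grip_force: 2.6
```

```bash
for k in 1 2; do python3 -m creep '[{"translation":[0,0,1.5],"roll":0,"gripper":0},{"translation":[0,0,1.5],"roll":0,"gripper":0},{"translation":[0,0,1.5],"roll":0,"gripper":0},{"translation":[0,0,1.5],"roll":0,"gripper":0}]' ; done
python3 -m creep '[{"translation":[0,0,-10],"roll":0,"gripper":0},{"translation":[0,0,-40],"roll":0,"gripper":0},{"translation":[0,0,-80],"roll":0,"gripper":0},{"translation":[0,0,-120],"roll":0,"gripper":0},{"translation":[0,0,-145],"roll":0,"gripper":0}]'
```

```text
time: 31.42
position: [0.5062, 0.4047, 0.1913]
tool_rot: [0.706, 0.708, 0.0, 0.0]
ft_force: [-3.9, -2.4, 10.5]
grip_width: 0.0005
grip_force: 5.1
time: 31.75
position: [0.5062, 0.4047, 0.1912]
tool_rot: [0.706, 0.708, 0.001, 0.0]
ft_force: [-4.7, -2.7, 16.0]
grip_width: 0.0004
grip_force: 7.9
time: 32.17
position: [0.5077, 0.4054, 0.3371]
tool_rot: [0.706, 0.708, 0.003, 0.001]
ft_force: [0.3, 0.7, 1.0]
grip_width: 0.0005
grip_force: 0.0
```

```bash
for k in 1 2 3 4; do python3 -m creep '[{"translation":[-40,0,0],"roll":0,"gripper":30},{"translation":[-80,0,0],"roll":0,"gripper":40},{"translation":[-120,0,0],"roll":0,"gripper":40},{"translation":[-160,0,0],"roll":0,"gripper":40},{"translation":[-200,0,0],"roll":0,"gripper":40}]' >/dev/null; done
python3 -m creep '[{"translation":[-30,0,20],"roll":0,"gripper":40},{"translation":[-30,0,20],"roll":0,"gripper":40},{"translation":[-30,0,20],"roll":0,"gripper":40}]'
python3 - <<'E'
from h import *
c,im=shot("wrist","w11.png"); print(proj(c,[.535,-.41,.1]),rec("wrist","timer_grip"))
cv2.imwrite("pics/w11c.png",cv2.resize(im[60:260,180:460],None,fx=2,fy=2,interpolation=cv2.INTER_CUBIC))
E
```

```text
time: 34.08
position: [0.5077, -0.4265, 0.3103]
tool_rot: [0.707, 0.707, 0.0, -0.002]
ft_force: [0.2, -0.3, 0.6]
grip_width: 0.0401
grip_force: 0.0
[310.59809917 165.25475391] [(0.88, [293, 148, 37, 39])]
```

View pics/w11c.png

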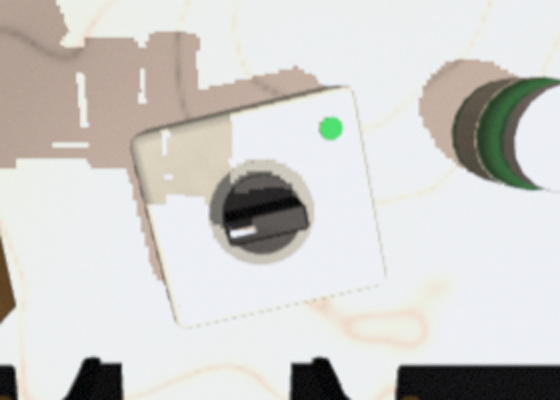

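```bash
python3 - <<'E'
from h import *
c=cam("wrist"); q=lambda x,y:(180+x/2,60+y/2)
print(ray(c,*q(268,226),.108),ray(c,*q(262,212),.073)); 
a=[ray(c,*q(*p),.108)[:2] for p in [(228,222),(306,205),(308,228),(232,245)]]; d=a[1]-a[0]+a[2]-a[3]; print(np.degrees(np.arctan2(d[1],d[0])), np.linalg.norm(d)/2,np.linalg.norm(a[0]-a[3]))
e=ray(c,*q(385,283),.07)-ray(c,*q(182,327),.07); print(np.degrees(np.arctan2(e[1],e[0])))
E
for k in 1 2; do python3 -m creep '[{"translation":[0,0,0],"roll":7,"gripper":40},{"translation":[0,0,0],"roll":14,"gripper":40},{"translation":[0,0,0],"roll":21,"gripper":40},{"translation":[0,0,0],"roll":28,"gripper":40},{"translation":[0,0,0],"roll":35,"gripper":40}]' >/dev/null; done
python3 - <<'E'
from h import *
togo(.5375,-.41,.12,-77)
E
```

```text
[ 0.53957328 -0.41496365  0.108     ] [ 0.53923539 -0.41364028  0.073     ]
12.851636884386753 0.037944477403206625 0.011491569086841224
13.006564448469694
shift [ 30.4  -3.3 194.4] yaw now -70.0 roll 7.0 q6 0.36
```

```bash
python3 -m creep '[{"translation":[15,0,30],"roll":7,"gripper":40},{"translation":[30,0,65],"roll":7,"gripper":40},{"translation":[30,0,100],"roll":7,"gripper":40},{"translation":[30,0,135],"roll":7,"gripper":40},{"translation":[30,0,135],"roll":7,"gripper":40}]' >/dev/null
python3 - <<'E'
from h import *
togo(.5394,-.414,.097,-77)
E
```

```text
shift [ 4.2  6.7 74.2] yaw now -76.7 roll 0.3 q6 0.52
```

```bash
python3 -m creep '[{"translation":[4,3,25],"roll":0,"gripper":40},{"translation":[4,6,50],"roll":0,"gripper":40},{"translation":[4,6,65],"roll":0,"gripper":40},{"translation":[4,6,72],"roll":0,"gripper":40},{"translation":[4,6,72],"roll":0,"gripper":40}]' 
python3 - <<'E'
from h import *
togo(.5394,-.414,.099,-77)
E
for k in 1 2; do python3 -m creep '[{"translation":[0,0,0],"roll":0,"gripper":0},{"translation":[0,0,0],"roll":0,"gripper":0},{"translation":[0,0,0],"roll":0,"gripper":0},{"translation":[0,0,0],"roll":0,"gripper":0},{"translation":[0,0,0],"roll":0,"gripper":0}]' 20; done
```

```text
time: 35.85
position: [0.5427, -0.4189, 0.1064]
tool_rot: [0.993, 0.115, -0.0, -0.0]
ft_force: [-0.0, -0.1, 0.0]
grip_width: 0.0399
grip_force: 0.0
shift [-2.1 -5.5  7.4] yaw now -76.8 roll 0.2 q6 0.52
time: 36.27
position: [0.5418, -0.4155, 0.1071]
tool_rot: [0.993, 0.114, -0.001, -0.005]
ft_force: [-1.3, 13.8, 9.6]
grip_width: 0.0149
grip_force: 6.9
time: 36.68
position: [0.5416, -0.4146, 0.107]
tool_rot: [0.993, 0.115, -0.001, -0.005]
ft_force: [-1.8, 11.0, 7.7]
grip_width: 0.0127
grip_force: 20.0
```

```bash
python3 -m creep '[{"translation":[0,0,0],"roll":0,"gripper":20},{"translation":[0,0,0],"roll":0,"gripper":30},{"translation":[-2,-5,0],"roll":0,"gripper":30},{"translation":[-2,-5,6],"roll":0,"gripper":30},{"translation":[-2,-5,6],"roll":0,"gripper":30}]' 
for k in 1 2; do python3 -m creep '[{"translation":[0,0,0],"roll":0,"gripper":0},{"translation":[0,0,0],"roll":0,"gripper":0},{"translation":[0,0,0],"roll":0,"gripper":0},{"translation":[0,0,0],"roll":0,"gripper":0},{"translation":[0,0,0],"roll":0,"gripper":0}]' 30; done
```

```text
time: 37.1
position: [0.5388, -0.4153, 0.0991]
tool_rot: [0.993, 0.115, -0.0, -0.0]
ft_force: [0.1, -0.3, 0.2]
grip_width: 0.0287
grip_force: 0.0
time: 37.52
position: [0.5391, -0.4149, 0.0998]
tool_rot: [0.993, 0.115, -0.0, -0.001]
ft_force: [-0.0, 1.9, 0.4]
grip_width: 0.0127
grip_force: 30.0
time: 37.93
position: [0.5392, -0.4149, 0.0998]
tool_rot: [0.993, 0.115, -0.0, -0.0]
ft_force: [0.2, 3.1, 0.8]
grip_width: 0.0127
grip_force: 30.0
```

Well centred. Turn clockwise 69°+ a bit.

```bash
for k in 1 2; do python3 -m creep '[{"translation":[0,0,0],"roll":7,"gripper":0},{"translation":[0,0,0],"roll":14,"gripper":0},{"translation":[0,0,0],"roll":21,"gripper":0},{"translation":[0,0,0],"roll":28,"gripper":0},{"translation":[0,0,0],"roll":34,"gripper":0}]' 30; done
python3 -m creep '[{"translation":[0,0,0],"roll":2,"gripper":0},{"translation":[0,0,0],"roll":3,"gripper":0},{"translation":[0,0,0],"roll":3,"gripper":0},{"translation":[0,0,0],"roll":3,"gripper":0}]' 30
python3 -c "
from h import *
o=telemetry.get_obs();print(o['moment'],o['q'][5]);togo(.54,-.415,.1,-148)"
```

```text
time: 38.35
position: [0.539, -0.4164, 0.0998]
tool_rot: [0.983, -0.183, -0.0, 0.001]
ft_force: [-0.8, -0.5, -0.7]
grip_width: 0.0127
grip_force: 30.0
time: 38.77
position: [0.5381, -0.4175, 0.0998]
tool_rot: [0.887, -0.462, -0.0, 0.002]
ft_force: [-4.6, -3.6, 0.1]
grip_width: 0.0129
grip_force: 30.0
time: 39.1
position: [0.5381, -0.4176, 0.0998]
tool_rot: [0.876, -0.482, -0.0, 0.002]
ft_force: [-3.6, -3.9, -1.2]
grip_width: 0.0128
grip_force: 30.0
[-0.56435469  0.88779792  0.47917569] 1.758001807818332
shift [-1.2 -3.  -0.2] yaw now -147.7 roll 0.3 q6 1.76
```

```bash
for k in 1 2; do python3 -m creep '[{"translation":[0,0,0],"roll":-7,"gripper":0},{"translation":[0,0,0],"roll":-14,"gripper":0},{"translation":[0,0,0],"roll":-21,"gripper":0},{"translation":[0,0,0],"roll":-28,"gripper":0},{"translation":[0,0,0],"roll":-35,"gripper":0}]' 30 >/dev/null; done
python3 -m creep '[{"translation":[0,0,0],"roll":0,"gripper":20},{"translation":[0,0,0],"roll":0,"gripper":60},{"translation":[0,0,0],"roll":0,"gripper":80},{"translation":[0,0,0],"roll":0,"gripper":80},{"translation":[0,0,0],"roll":0,"gripper":80}]'
python3 -m creep '[{"translation":[0,0,-30],"roll":0,"gripper":80},{"translation":[0,0,-70],"roll":0,"gripper":80},{"translation":[0,0,-110],"roll":0,"gripper":80},{"translation":[0,0,-150],"roll":0,"gripper":80},{"translation":[0,0,-190],"roll":0,"gripper":80}]'
for k in 1 2; do python3 -m creep '[{"translation":[0,0,0],"roll":-7,"gripper":80},{"translation":[0,0,0],"roll":-14,"gripper":80},{"translation":[0,0,0],"roll":-21,"gripper":80},{"translation":[0,0,0],"roll":-28,"gripper":80},{"translation":[0,0,0],"roll":-35,"gripper":80}]' >/dev/null; done
python3 - <<'E'
from h import *
print(telemetry.get_obs()["position"],telemetry.get_obs()["ft_force"])
c,im=shot("wrist"); a=im[20:240,140:560]
t,i2=shot("top"); s,i3=shot("scene")
cv2.imwrite("pics/fin.png",np.vstack([np.hstack([a[:, :400]]),np.hstack([i2[95:335,100:300],i3[60:300,250:450]])]))
E
```

```text
time: 40.35
position: [0.5396, -0.4157, 0.1001]
tool_rot: [0.994, 0.106, 0.0, 0.0]
ft_force: [0.6, -0.4, 0.6]
grip_width: 0.0381
grip_force: 0.0
time: 40.77
position: [0.5392, -0.4153, 0.2918]
tool_rot: [0.994, 0.106, 0.0, 0.0]
ft_force: [-0.0, -0.3, -0.3]
grip_width: 0.0716
grip_force: 0.0
[ 0.53933085 -0.41543776  0.28990463] [-0.13813555  0.52668829 -0.03593265]
```

View pics/fin.png

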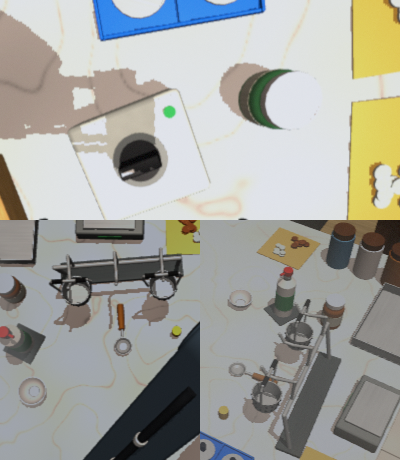

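```bash
for k in 1; do python3 -m creep '[{"translation":[0,0,-20],"roll":0,"gripper":80},{"translation":[0,0,-20],"roll":0,"gripper":80}]' >/dev/null; done
python3 - <<'E'
from h import *
for n in ("scene","top","wrist"): print(n,lids(n))
c,im=shot("scene"); cv2.imwrite("pics/fin2.png",cv2.resize(im[200:300,190:330],None,fx=3,fy=3))
E
```

```text
scene [(0.83, [0.653, -0.238]), (0.8, [0.564, -0.241]), (0.73, [0.568, -0.157])]
top [(0.76, [0.646, -0.163]), (0.71, [0.648, -0.244])]
wrist [(0.93, [0.556, -0.254]), (0.73, [0.646, -0.259])]
```

View pics/fin2.png

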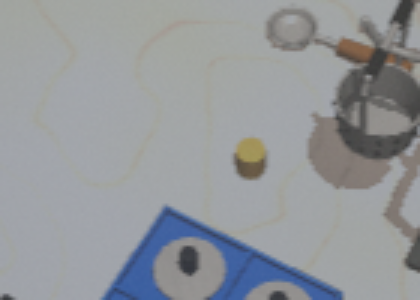

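All four lids are in their bays and no loose ones are on the counter, so I am handing in.

```bash
python3 -c "
from rig import hand_in
print(hand_in())"
```

```text
the job is handed in; nothing more can be done
None
```

I hung both baskets, laid all four lids in the tray, pressed the spray cap fully down, turned the starter knob to its stop, and handed the job in; the last camera views showed everything in place, but the judge gave no verdict.

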